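# Turn the enamel plate over against the fence

### The job

The silvery enamel plate lies face down: turn it over for filling without ever picking it up. With the fingertips push it gently along the beech board into the bevelled foot of the fence until it rides up and leans there on its short edge, then reach behind its top edge and tip it back, away from the fence, so that it falls over with its sunk cells up, and nudge it home, flat on the board with its short edge squarely along the foot of the fence. Never lift, carry or squeeze the plate hard, and leave the other tools where they lie.

Things in the scene. Friction and masses are not known exactly. Their poses are not given: they have to be found in the camera images.
- plate_centre (a point): Centre of the loose silvery metal plate, 80 x 60 x 8 mm, 0.18 to 0.32 kg. x along its 80 mm length, y along its 60 mm width, z out of its plain face, which is up at the start; the other face has six cells sunk 4 mm deep. At the start its x axis points towards the fence, within 0.3 rad. Friction about 0.5 on the board, 0.25 on the waxed fence.
- plate_end_a (a point): Middle of the plate's short end at +x (40 mm from its centre), half-way through its thickness: the end nearest the fence at the start. Same axes as the plate.
- plate_end_b (a point): Middle of the plate's other short end, at -x. Same axes as the plate.
- board: Fixed pale beech board lying on the bench, 275 mm long, 150 mm wide, 14 mm thick, with a darker wooden fence across one end. Origin on its underside, mid-width, 90 mm before the fence's foot; x is level and points square to the fence, y runs along the fence (to the left when facing it), z up. The board ends 146 mm from the origin at -x.
- fence_foot (a point): The line where the fence's bevelled foot begins, at mid-width, on the board's upper face. Same axes as the board. From here the bevel rises steeply (22 mm deep, 42 mm high, about 62 degrees), then the face is upright. Pushed on its rear end, low down, along this x, the plate rides up; with its lower edge on this line it leans at about 65 degrees and stays.
- fence_top (a point): Middle of the fence's upper edge on the plate's side: 22 mm beyond fence_foot, 52 mm above the board's upper face. Same axes. The fence is 17 mm thick beyond this edge, 150 mm wide, flat on top; beyond it the bench lies 66 mm lower. The leaning plate's upper end stands about 20 mm higher than this edge.
- burnisher: Steel burnisher with dark handle, 98 mm long, 8 mm thick, loose, lying on the board along its +y side edge (about 61 mm from the middle line), parallel to it. Leave it. Origin under its middle; y along its length.
- pliers: Flat pliers with red handles, 129 x 43 x 10 mm, loose on the bench. Leave them. Origin under the middle.
- brush: Wooden brush with brass wire, 150 x 13 x 21 mm, loose on the bench. Leave it. Origin under the middle.
- beeswax: Yellow lump of beeswax, 46 x 31 x 18 mm, loose on the bench. Leave it. Origin under the middle.
- gum: Grey abrasive block, 50 x 20 x 12 mm, loose on the bench. Leave it. Origin under the middle.
- glue: Small amber pot with black cap, 42 mm across, 54 mm high, loose on the bench. Leave it. Origin under the middle.
Mind the look-alikes: they are no part of the job. Of the things that look like the part that bears plate_centre, the larger one is meant.

How it is judged (in metres and radians):
On the way:
1. the plate leans on its short edge against the fence, tilted 50 to 88 degrees, its lower edge near the fence's foot (angle between plate_centre's own z axis and vertical between 0.87 and 1.54 rad and x of plate_end_b in the frame of fence_foot above -0.02 m and z of plate_end_a in the frame of fence_foot above 0.055 m), for 0.3 s.
At the end, for the whole second after the job is handed in: the plate lies at rest flat on the board (within 4.5 degrees), turned over with its cells up, its centre at most 48 mm in front of the fence's foot (so its short edge is within 8 mm of it), square to the fence within 5 degrees and within 50 mm of the board's middle line (angle between plate_centre's own z axis and vertical above 3.06 rad and x of plate_centre in the frame of fence_foot above -0.048 m and y of plate_centre in the frame of fence_foot between -0.05 and 0.05 m and z of plate_centre in the frame of fence_foot between 0.002 and 0.008 m and angle between the x axis of plate_centre and the x axis of fence_foot, either way round below 0.09 rad and linear speed of plate below 0.01 m/s); the robot touches nothing.
It fails at once if the plate is lifted or carried: both of its short ends are more than 20 mm above the board (z of each of plate_end_a, plate_end_b in the frame of fence_foot above 0.02 m).
It fails at once if the plate is pressed or squeezed hard, with more than 40 N (contact force between the fingers and plate above 40 N).
It fails at once if the burnisher on the board is moved more than 20 mm (distance of burnisher from where it was at the start of the episode above 0.02 m).
It fails at once if another loose tool or thing on the bench is moved more than 20 mm (distance of any of pliers, brush, beeswax, gum, glue from where it was at the start of the episode above 0.02 m).
It also fails if it takes over 64 s, if anything falls off the work surface, if the arm or the gripper's body presses on something with over 40 N, if the wrist force passes 120 N, or if a joint passes its speed limit or range.

### The arm

A 6-joint arm with a two-finger parallel gripper is mounted at the origin on the work surface; the furniture and walls round the work are solid. World frame = base frame: x ahead of the robot, y to its left, z up, the work surface at z = 0. Lengths are in m, angles in degrees, forces in N, time in s.
With the tool pointing down it reaches from about 0.325 to 0.75 m from the base axis. Payload 7.6 kg.
Tool frame: the origin (TCP) lies where the fingers leave the gripper's body, on its centre line; the fingertips stand 73 mm ahead of it and the grasp point (between the pads) lies 54 mm ahead of it (bot.grasp_offset is the distance from the TCP to the grasp point, in m); z points along the fingers, y is the line along which they close (so a half turn about z gives the same grasp; the last joint's range is limited). The gripper opens to 85 mm and grips with 20 to 120 N. Pads are 22 mm wide; open, the fingers measure 114 mm over their backs; the gripper's body (76 mm by 85 mm) begins 54 mm behind the grasp point. The pads swing forward as they close: fully open they stand 13 mm farther back than shut.
Start: joints at [61.003, 2.991, 80.254, -0, 96.75, -4.028], TCP at [0.222, 0.476, 0.304] pointing down, gripper open.
Joint ranges: [-166.34, 166.34], [-52.06, 124.39], [6.96, 135.62], [-60.46, 240.46], [14.63, 156.25], [-167.68, 167.68]. Speed limits (degrees/s): [147.25, 147.25, 172.46, 180, 180, 180].

### API

Orientations are given as a 3x3 rotation matrix whose columns are the frame's x, y, z axes.
In Python, from cell import bot gives the robot as it stands. The module is installed in compiled form; this text tells all that it offers.
- The arm moves only by the tool servo_tool, never from a script. Its argument "moves" is a list that holds one entry, the list of rows, each a list of 5 numbers: the opening, from 0 (shut) to 1 (fully open), then the shift along the world's x, y, z scaled (see below), then the turn about the world's z scaled (see below). A call has 1 to 20 rows; each row is the pose to reach, as a shift and turn from the pose commanded when the call began, turning the shorter way round; what a row does not reach only later rows make up. The controller multiplies each number of a shift by 0.15 m and each number of a turn by pi rad. A row lasts 1/12 s, in which the tool goes at most 41.7 mm and 7.16 degrees, less where a joint would pass 70% of its speed; a pose out of reach is approached as far as the arm can. A call with a number of a shift or a turn outside -1 to 1 is refused whole. A call with a gripper value outside its range is refused whole. The fingers move at their own pace and stop on an object; "force" is the grip in N (left out, the last holds). Time passes only in rows, so rows that repeat a pose let the fingers close. It gives the time, the measured TCP pose, the force, the opening and the grip force at its end, in the units of the state.
- bot.read_state(): the state, without advancing time (a new reading comes with each control period).
- bot.read_camera(name): name is "scene" or "top"; returns the picture (480x640x3 uint8, blue, green, red); there is no depth.
- bot.camera_model(name): a dict with "fx", "fy", "cx", "cy" (pixels), "T" (4x4, takes a point from camera to world coordinates). Camera axes: x right, y down, z forward; pixel columns grow to the right and rows downward; lengths in m; the calibration is good to about 2 mm. A picture is of the moment at which its call begins. camera_model takes no time and is no camera call.
- bot.sign_off(): hands the job in; it is judged then, once.
Trained networks look in the newest picture that a camera, given by its name, has taken for a name from the list of things; names that differ only in an ending like _2 or _b are one class to them, and where a whole thing is asked for, a point or a joint stands for the part that bears it (a point fixed in the world has none). Each returns a list of dicts, best first, with "conf" (0 to 1); they miss things now and then, are a little off and sometimes report something else, mostly with a low value. They report only what shows in the picture. A call takes as long as a camera call. They do not tell look-alikes from the thing itself.
- bot.regions_of(camera, name): "region" (480x640 bool, what is visible of it) and "rect" ([left, top, width, height] in pixels, round what is visible of it).
The state is a dict: "t": time; "q": joint angles; "dq": joint speeds; "joint_efforts": joint torques, N m; "position": TCP position; "eef_rot": TCP orientation; "ft_force": force on the tool from outside, world axes, zero at the start; "ft_torque": the same for the moment, N m; "width": finger opening in m; "finger_force": force on a finger pad.
Only numpy, scipy, OpenCV 4.12 (cv2) and the standard library are available. Lean on these libraries where they do the work, as an engineer would, in place of code of your own. Each camera call takes 0.05 s, during which the arm holds its last target. There are 200 camera calls.

## Working session

There is one attempt and no reset: what is moved stays moved. The work goes in short steps, Python scripts to look and compute and a tool call to move; the robot and the scene stay as the last step left them, time stands still between calls to the robot, and variables do not carry over. Pictures are saved under pics/ and viewed, at most 12 in all, crops included, and the job is handed in when it is done.

Besides the shell and the picture viewer there is one more tool, called after "Request:" as name([rows], argument=value, ...), one row to a line, values as JSON. servo_tool: Moves the arm, as the interface text tells. Shifts and turns lie within -1 to 1; 1 stands for 0.15 m of shift or pi rad of turn. Its arguments: {"type":"object","properties":{"moves":{"type":"array","items":{"type":"array","items":{"type":"array","items":{"type":"number","minimum":-1,"maximum":1}}}},"force":{"type":"number"}},"required":["moves"]}

```bash
mkdir -p pics; python3 - <<'E'
from cell import bot
import cv2,numpy as np
s=bot.read_state();print(s['t'],s['position'],s['eef_rot'],s['width'])
ims=[]
for c in("scene","top"):
    im=bot.read_camera(c);cv2.imwrite(f"pics/{c}0.png",im)
    m=bot.camera_model(c);print(c,m['fx'],m['cx'],m['cy'],np.round(m['T'],3).tolist())
    for n in("plate_centre","board","burnisher","pliers","brush","beeswax","gum","glue"):
        print(n,[(round(r['conf'],2),r['rect'],int(r['region'].sum())) for r in bot.regions_of(c,n)][:4])
E
```

```text
0.0 [0.22152496 0.47576583 0.30304212] [[-9.06525789e-01  4.22149674e-01 -8.03489398e-04]
 [ 4.22150421e-01  9.06524664e-01 -1.43366237e-03]
 [ 1.23162855e-04 -1.63884530e-03 -9.99998650e-01]] 0.08536554307012381
scene 449.65932707821787 317.23392934863676 241.95301015852414 [[0.378, -0.637, 0.672, -0.105], [-0.925, -0.245, 0.289, -0.364], [-0.02, -0.731, -0.682, 0.701], [0.0, 0.0, 0.0, 1.0]]
plate_centre [(0.9, [253.6, 234.2, 40.3, 28.6], 797), (0.85, [365.9, 274.8, 37.8, 29.7], 556)]
board [(0.7, [221.7, 212.0, 135.5, 67.0], 5552)]
burnisher [(0.55, [256.4, 223.0, 13.7, 4.6], 31)]
pliers [(0.81, [386.1, 335.8, 75.0, 18.9], 598)]
brush [(0.66, [411.2, 310.5, 84.4, 15.4], 663)]
beeswax [(0.83, [347.2, 332.1, 25.6, 26.5], 422)]
gum [(0.59, [229.6, 200.2, 21.4, 5.8], 162)]
glue [(0.83, [443.7, 236.2, 24.3, 29.9], 557)]
top 470.8158575965948 314.15790496982123 244.52716851509464 [[0.025, -0.997, 0.078, 0.421], [-1.0, -0.026, -0.005, -0.114], [0.007, -0.078, -0.997, 0.986], [0.0, 0.0, 0.0, 1.0]]
plate_centre [(0.79, [231.3, 221.1, 43.2, 32.3], 1196), (0.74, [359.6, 224.5, 37.6, 36.9], 633)]
board [(0.7, [199.2, 170.7, 144.6, 102.7], 8375)]
burnisher [(0.49, [218.5, 198.1, 41.4, 10.9], 116)]
pliers [(0.56, [395.4, 289.0, 59.2, 24.0], 456)]
brush [(0.86, [410.7, 248.8, 71.2, 20.6], 476)]
beeswax [(0.71, [361.7, 307.1, 25.3, 23.0], 334), (0.19, [167.9, 164.5, 27.5, 18.0], 240)]
gum [(0.71, [170.7, 164.9, 22.8, 20.4], 219)]
glue [(0.62, [421.6, 168.0, 26.8, 26.2], 443)]
```

View pics/scene0.png

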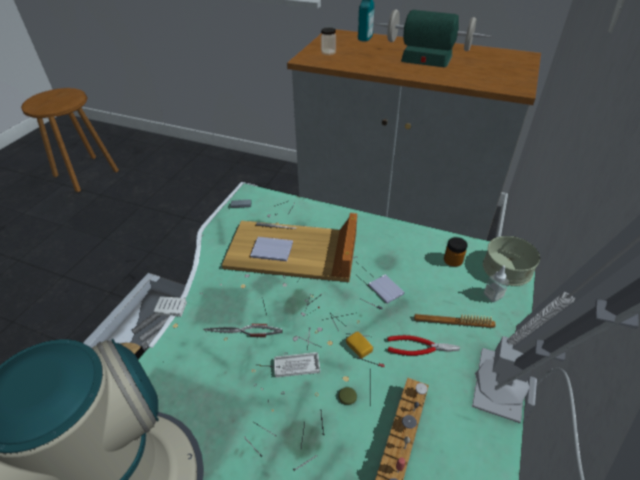

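View pics/top0.png

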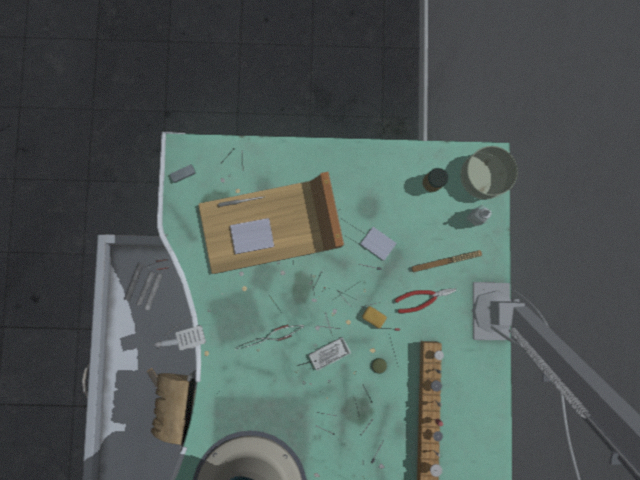

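The two plate-like things are at top (252,236), lying on the beech board, and at top (378,242), on the bench beyond the fence. The one on the board looks larger and fits the description, since its long side points at the fence. I'll confirm this in an enlarged crop.

```bash
cat > h.py <<'E'
from cell import bot
import cv2,numpy as np
def ray(c,uv,z):
    m=bot.camera_model(c);T=m['T'];uv=np.atleast_2d(uv).astype(float)
    d=np.c_[(uv[:,0]-m['cx'])/m['fx'],(uv[:,1]-m['cy'])/m['fy'],np.ones(len(uv))]@T[:3,:3].T
    o=T[:3,3];return o+d*((z-o[2])/d[:,2])[:,None]
def proj(c,P):
    m=bot.camera_model(c);T=m['T'];p=(np.atleast_2d(P)-T[:3,3])@T[:3,:3]
    return np.c_[m['fx']*p[:,0]/p[:,2]+m['cx'],m['fy']*p[:,1]/p[:,2]+m['cy']]
def tri(uv1,uv2):  # top, scene
    A=[];b=[]
    for c,uv in(("top",uv1),("scene",uv2)):
        p=ray(c,uv,0)[0];o=bot.camera_model(c)['T'][:3,3];d=(p-o)/np.linalg.norm(p-o)
        M=np.eye(3)-np.outer(d,d);A.append(M);b.append(M@o)
    return np.linalg.solve(sum(A),sum(b))
E
python3 - <<'E'
from h import *
t=cv2.imread('pics/top0.png');s=cv2.imread('pics/scene0.png')
# two candidates: size
for c,zs in(("top",(0.022,0.008)),("scene",(0.022,0.008))):
    bot.read_camera(c)
    for r in bot.regions_of(c,"plate_centre"):
        k=cv2.findContours(r['region'].astype(np.uint8),0,2)[0];k=max(k,key=cv2.contourArea)
        q=cv2.boxPoints(cv2.minAreaRect(k))
        ys,xs=np.nonzero(r['region']);ctr=[xs.mean(),ys.mean()]
        for z in zs:
            P=ray(c,k[:,0],z)[:,:2]; R=cv2.minAreaRect((P*1000).astype(np.float32));print(c,np.round(ctr,1),z,'ctr',np.round(R[0],1),'size',np.round(R[1],1),'ang',round(R[2],1),np.round(ray(c,ctr,z)[0],4))
    for r in bot.regions_of(c,"board"):
        k=cv2.findContours(r['region'].astype(np.uint8),0,2)[0];k=max(k,key=cv2.contourArea)
        print(c,'board',cv2.approxPolyDP(k,4,True)[:,0].tolist())
a=cv2.resize(t[160:285,190:400],None,fx=3.8,fy=3.8,interpolation=cv2.INTER_CUBIC)
cv2.imwrite('pics/crop_top.png',a)
b=cv2.resize(s[190:310,210:410],None,fx=4,fy=4,interpolation=cv2.INTER_CUBIC)
cv2.imwrite('pics/crop_scene.png',b)
E
```

```text
top [252.4 235.4] 0.022 ctr [512.7   8.7] size [59.6 79.1] ang 11.3 [0.5124 0.0085 0.022 ]
top [252.4 235.4] 0.008 ctr [514.1  10.5] size [60.4 80.3] ang 11.3 [0.5138 0.0103 0.008 ]
top [378.5 243.2] 0.022 ctr [ 503.  -250.8] size [59.1 44.8] ang 55.7 [ 0.5029 -0.251   0.022 ]
top [378.5 243.2] 0.008 ctr [ 504.2 -252.8] size [59.9 45.4] ang 55.7 [ 0.5041 -0.253   0.008 ]
top board [[328, 173], [200, 203], [212, 273], [341, 247]]
scene [386.1 288. ] 0.022 ctr [ 489.  -253.3] size [61.  47.1] ang 53.9 [ 0.4889 -0.2539  0.022 ]
scene [386.1 288. ] 0.008 ctr [ 501.3 -251. ] size [62.3 48. ] ang 53.9 [ 0.5011 -0.2517  0.008 ]
scene [272.2 248.6] 0.022 ctr [509.9   9.7] size [64.6 79.4] ang 11.6 [0.509  0.0085 0.022 ]
scene [272.2 248.6] 0.008 ctr [522.5  17.4] size [65.9 81.1] ang 11.6 [0.5216 0.0162 0.008 ]
scene board [[356, 214], [350, 213], [339, 228], [271, 227], [241, 220], [222, 265], [348, 281]]
```

View pics/crop_top.png

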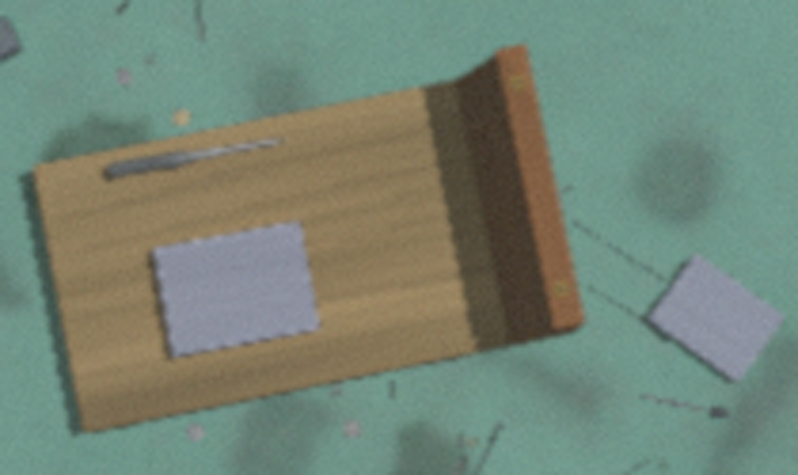

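View pics/crop_scene.png

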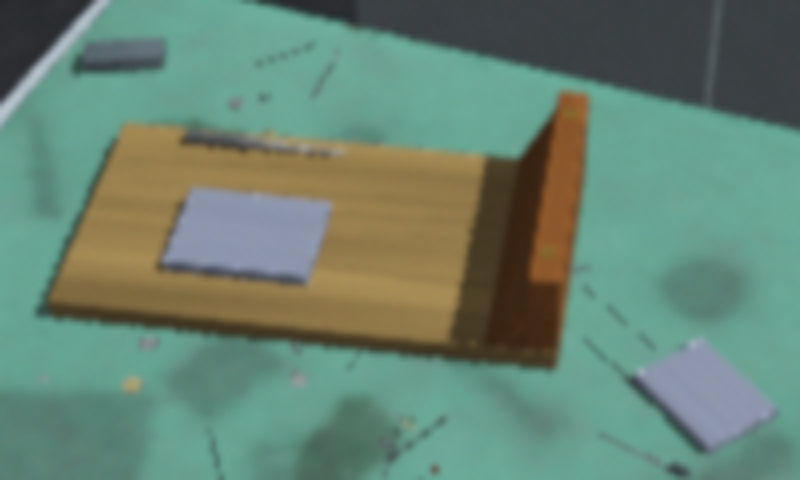

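```bash
python3 - <<'E'
from h import *
f=lambda p:np.array(p)/3.8+[190,160]
g=lambda p:np.array(p)/4+[210,190]
L=ray("top",f([(35,168),(80,432)]),.014)
F=ray("top",f([(458,82),(510,345)]),.014)
Tp=ray("top",f([(497,55),(553,328)]),.066)
Ls=ray("scene",g([(127,127),(52,303)]),.014)
Fs=ray("scene",g([(518,158),(487,345)]),.014)
Ts=ray("scene",g([(562,95),(532,278)]),.066)
for n,a in zip("L F T Ls Fs Ts".split(),(L,F,Tp,Ls,Fs,Ts)):
    d=a[0]-a[1];print(n,np.round(a,4)[:,:2].tolist(),'len',round(np.linalg.norm(d),4),'dir',round(np.degrees(np.arctan2(d[1],d[0])),1))
print('tri',tri(f([(80,432)])[0],g([(52,303)])[0]),tri(f([(553,328)])[0],g([(532,278)])[0]),tri(f([(172,356)])[0],g([(160,268)])[0]),tri(f([(320,327)])[0],g([(308,282)])[0]))
E
```

```text
L [[0.5754, 0.1223], [0.4318, 0.0916]] len 0.1468 dir 12.1
F [[0.6293, -0.1079], [0.485, -0.14]] len 0.1478 dir 12.5
T [[0.633, -0.1282], [0.4909, -0.1605]] len 0.1457 dir 12.8
Ls [[0.5727, 0.1214], [0.4309, 0.0875]] len 0.1458 dir 13.4
Fs [[0.6293, -0.104], [0.4863, -0.1394]] len 0.1473 dir 13.9
Ts [[0.6319, -0.1282], [0.4917, -0.1611]] len 0.144 dir 13.2
tri [0.43262623 0.09089741 0.01111089] [ 0.49104948 -0.16088645  0.0664708 ] [0.47370096 0.04404145 0.01615175] [ 0.49152715 -0.03591422  0.01772314]
```

The enlarged crops confirm it. The plate on the board measures 80×60 (crop centre about (237,290)). The look-alike off the board is 60×45. The fence foot is at about (0.557, -0.123), with board x̂ = (0.2215, -0.975). The board length, fence-top height and plate height all agree with the text.

Request:
servo_tool([
  [[0.4,0.9,-1,-0.4,-0.15],[0.4,0.9,-1,-0.4,-0.15],[0.4,0.9,-1,-0.4,-0.15],[0.4,0.9,-1,-0.4,-0.15],[0.4,0.9,-1,-0.4,-0.15],[0.4,0.9,-1,-0.4,-0.15],[0.4,0.9,-1,-0.4,-0.15]],
], force=20)

```text
t: 1.78
position: [0.3576, 0.3243, 0.2432]
eef_rot: [[-0.613, 0.79, -0.001], [0.79, 0.613, -0.001], [0.0, -0.001, -1.0]]
ft_force: [-0.3, 0.2, 0.5]
width: 0.0341
finger_force: 0.0
```

Request:
servo_tool([
  [[0.4,0.9,-1,-0.4,-0.14],[0.4,0.9,-1,-0.4,-0.14],[0.4,0.9,-1,-0.4,-0.14],[0.4,0.9,-1,-0.4,-0.14],[0.4,0.9,-1,-0.4,-0.14],[0.4,0.9,-1,-0.4,-0.14],[0.4,0.9,-1,-0.4,-0.14]],
])

```text
t: 2.37
position: [0.4921, 0.1756, 0.1834]
eef_rot: [[-0.22, 0.975, -0.001], [0.975, 0.22, 0.0], [0.0, -0.001, -1.0]]
ft_force: [0.1, 1.0, 0.9]
width: 0.0346
finger_force: 0.0
```

Request:
servo_tool([
  [[0.4,0.04,-0.69,-0.4,0],[0.4,0.04,-0.69,-0.4,0],[0.4,0.04,-0.69,-0.4,0],[0.4,0.04,-0.69,-0.4,0],[0.4,0.04,-0.69,-0.4,0],[0.4,0.04,-0.69,-0.4,0]],
])

```text
t: 2.87
position: [0.4979, 0.0743, 0.1252]
eef_rot: [[-0.224, 0.975, 0.002], [0.975, 0.224, 0.001], [0.0, 0.002, -1.0]]
ft_force: [-0.1, 0.2, -0.0]
width: 0.0343
finger_force: 0.0
```

Request:
servo_tool([
  [[0.4,0,-0.018,-0.17,0],[0.4,0,-0.018,-0.17,0],[0.4,0,-0.018,-0.17,0]],
])

```text
t: 3.12
position: [0.4972, 0.0713, 0.0986]
eef_rot: [[-0.224, 0.975, -0.001], [0.975, 0.224, 0.0], [0.0, -0.001, -1.0]]
ft_force: [-0.7, -0.6, -0.5]
width: 0.034
finger_force: 0.0
```

```bash
cat > pic.py <<'E'
from h import *
import sys
a=bot.read_camera("top")[150:300,190:370];b=bot.read_camera("scene")[180:300,210:390]
a=cv2.resize(a,None,fx=2.2,fy=2.2,interpolation=2);b=cv2.resize(b,None,fx=2.2,fy=2.2,interpolation=2)
b=cv2.copyMakeBorder(b,0,a.shape[0]-b.shape[0],0,0,0)
cv2.imwrite('pics/'+sys.argv[1],np.hstack([a,b]));s=bot.read_state();print(s['t'],s['position'],s['ft_force'])
E
python3 pic.py p1.png
```

```text
3.2167 [0.4980997  0.07085254 0.09985975] [0.17881393 0.60585283 0.719138  ]
```

View pics/p1.png

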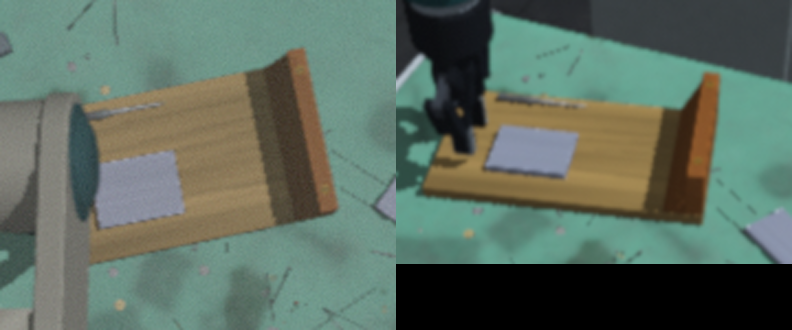

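The fingers (composite (455,130)) stand just behind the plate's rear edge (490,150) and the way down is clear. Next I'll feel for the board.

Request:
servo_tool([
  [[0.4,0,0,-0.06,0],[0.4,0,0,-0.07,0],[0.4,0,0,-0.08,0],[0.4,0,0,-0.08,0]],
])

```text
t: 3.55
position: [0.4974, 0.0698, 0.0861]
eef_rot: [[-0.222, 0.975, -0.001], [0.975, 0.222, -0.0], [0.0, -0.001, -1.0]]
ft_force: [-0.4, -0.3, -0.8]
width: 0.0344
finger_force: 0.0
```

Request:
servo_tool([
  [[0.4,0,0,-0.007,0],[0.4,0,0,-0.013,0],[0.4,0,0,-0.013,0]],
])

```text
t: 3.8
position: [0.4978, 0.0697, 0.0858]
eef_rot: [[-0.222, 0.975, 0.0], [0.975, 0.222, 0.0], [0.0, 0.0, -1.0]]
ft_force: [-6.1, 0.5, 9.7]
width: 0.0346
finger_force: 5.0
```

Request:
servo_tool([
  [[0.4,0,0,0.025,0],[0.4,0.008,-0.035,0.025,0],[0.4,0.016,-0.07,0.025,0],[0.4,0.024,-0.105,0.025,0],[0.4,0.032,-0.14,0.025,0],[0.4,0.04,-0.175,0.025,0],[0.4,0.048,-0.21,0.025,0],[0.4,0.056,-0.245,0.025,0],[0.4,0.064,-0.28,0.025,0],[0.4,0.072,-0.315,0.025,0],[0.4,0.08,-0.35,0.025,0],[0.4,0.088,-0.385,0.025,0],[0.4,0.096,-0.42,0.025,0],[0.4,0.104,-0.455,0.025,0],[0.4,0.112,-0.49,0.025,0],[0.4,0.12,-0.525,0.025,0],[0.4,0.128,-0.56,0.025,0],[0.4,0.136,-0.595,0.025,0],[0.4,0.144,-0.63,0.025,0],[0.4,0.144,-0.63,0.025,0]],
])

```text
t: 5.47
position: [0.5195, -0.0258, 0.0883]
eef_rot: [[-0.221, 0.975, 0.0], [0.975, 0.221, -0.0], [-0.001, 0.0, -1.0]]
ft_force: [-0.4, -0.4, 0.3]
width: 0.0342
finger_force: 0.0
```

```bash
cat > pl.py <<'E'
from h import *
F=np.array([.557,-.123]);X=np.array([.2215,-.975]);Y=np.array([.975,.2215])
s=bot.read_state();d=s['position'][:2]-F;print('t',round(s['t'],2),'tcp b',np.round([d@X,d@Y],4),'z',round(s['position'][2],4),'f',np.round(s['ft_force'],1))
for c in("top","scene"):
    bot.read_camera(c)
    for r in bot.regions_of(c,"plate_centre"):
        k=cv2.findContours(r['region'].astype(np.uint8),0,2)[0];k=max(k,key=cv2.contourArea)
        P=ray(c,k[:,0],.022)[:,:2]-F;P=np.c_[P@X,P@Y]
        if P[:,0].mean()>.08: continue
        R=cv2.minAreaRect((P*1000).astype(np.float32));print(c,round(r['conf'],2),'b-frame ctr',np.round(R[0],1),'size',np.round(R[1],1),'ang',round(R[2],1),'xr',np.round([P[:,0].min(),P[:,0].max(),P[:,1].min(),P[:,1].max()],3))
E
python3 pl.py
```

```text
t 5.47 tcp b [-0.1031 -0.015 ] z 0.0883 f [-0.4 -0.4  0.3]
top 0.9 b-frame ctr [-33.1 -14.4] size [59.3 45.7] ang 88.7 xr [-0.057 -0.011 -0.044  0.015]
scene 0.72 b-frame ctr [-52.8 -15.7] size [78.3 66.8] ang 0.4 xr [-0.092 -0.014 -0.049  0.018]
```

Request:
servo_tool([
  [[0.4,0.006,-0.026,-0.005,0],[0.4,0.012,-0.052,-0.005,0],[0.4,0.018,-0.078,-0.005,0],[0.4,0.024,-0.104,-0.005,0],[0.4,0.03,-0.13,-0.005,0]],
])

```text
t: 6.08
position: [0.5236, -0.0441, 0.0873]
eef_rot: [[-0.222, 0.975, -0.001], [0.975, 0.222, 0.001], [0.002, -0.0, -1.0]]
ft_force: [0.1, 3.4, 0.4]
width: 0.034
finger_force: 1.9
```

Request:
servo_tool([
  [[0.4,0.006,-0.026,0,0],[0.4,0.012,-0.052,0,0],[0.4,0.018,-0.078,0,0],[0.4,0.024,-0.104,0,0],[0.4,0.03,-0.13,0,0]],
])

```text
t: 6.5
position: [0.5283, -0.0643, 0.0874]
eef_rot: [[-0.222, 0.975, 0.0], [0.975, 0.222, -0.0], [-0.0, 0.0, -1.0]]
ft_force: [-0.6, 0.7, -1.3]
width: 0.0341
finger_force: 1.0
```

```bash
python3 pl.py; python3 pic.py p2.png
```

```text
t 6.5 tcp b [-0.0636 -0.015 ] z 0.0874 f [-0.6  0.7 -1.3]
top 0.64 b-frame ctr [ 18.2 -26.2] size [43.9 18.9] ang 60.2 xr [ 0.     0.023 -0.042 -0.003]
top 0.39 b-frame ctr [-202.     4.9] size [ 66.4 141.6] ang 0.1 xr [-0.235 -0.169 -0.066  0.076]
scene 0.65 b-frame ctr [-18.4   6.3] size [106.4  58.4] ang 34.6 xr [-0.053  0.015 -0.046  0.059]
6.8 [ 0.52835999 -0.06385085  0.08770265] [-0.20866036  0.01265069  0.69053048]
```

View pics/p2.png

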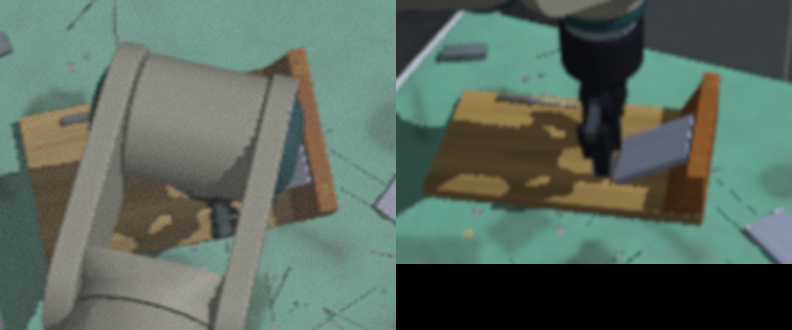

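The plate is riding up the bevel squarely: in the right half its front edge is at (690,125) and its rear edge is still on the board at (612,180). I'll push on.

Request:
servo_tool([
  [[0.4,0.006,-0.026,0,0],[0.4,0.012,-0.052,0,0],[0.4,0.018,-0.078,0,0],[0.4,0.024,-0.104,0,0],[0.4,0.03,-0.13,0,0],[0.4,0.036,-0.156,0,0]],
])

```text
t: 7.3
position: [0.5337, -0.0878, 0.0875]
eef_rot: [[-0.222, 0.975, 0.0], [0.975, 0.222, -0.0], [-0.0, 0.0, -1.0]]
ft_force: [0.2, 2.2, -0.3]
width: 0.0341
finger_force: 0.7
```

Request:
servo_tool([
  [[0.4,0.004,-0.017,0,0],[0.4,0.008,-0.034,0,0],[0.4,0.012,-0.051,0,0],[0.4,0.016,-0.068,0,0],[0.4,0.016,-0.068,0,0]],
])

```text
t: 7.72
position: [0.5362, -0.0978, 0.0876]
eef_rot: [[-0.222, 0.975, 0.001], [0.975, 0.222, -0.0], [-0.001, 0.0, -1.0]]
ft_force: [0.5, -0.5, -0.9]
width: 0.0341
finger_force: 0.1
```

```bash
python3 pl.py; python3 pic.py p3.png
```

```text
t 7.72 tcp b [-0.0291 -0.0147] z 0.0876 f [ 0.5 -0.5 -0.9]
top 0.57 b-frame ctr [-254.4  141.3] size [51.9 24.4] ang 12.5 xr [-0.28  -0.228  0.126  0.156]
8.0167 [ 0.53603592 -0.09733342  0.08753716] [-0.26665213 -0.55856264 -0.36325125]
```

View pics/p3.png

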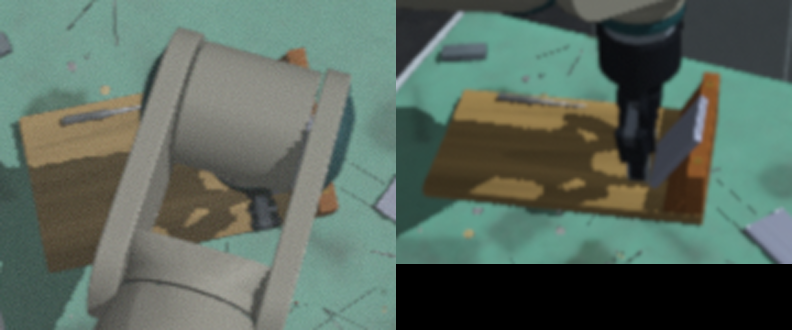

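The plate now leans steeply, with its top edge near the fence top at (703,98) and its lower edge at (650,185). About 10 mm remain.

Request:
servo_tool([
  [[0.4,0.002,-0.009,0,0],[0.4,0.004,-0.018,0,0],[0.4,0.006,-0.027,0,0],[0.4,0.008,-0.036,0,0],[0.4,0.008,-0.036,0,0]],
])

```text
t: 8.43
position: [0.5372, -0.103, 0.0874]
eef_rot: [[-0.222, 0.975, 0.0], [0.975, 0.222, -0.0], [-0.0, 0.0, -1.0]]
ft_force: [0.2, 0.1, 0.0]
width: 0.034
finger_force: 0.4
```

Request:
servo_tool([
  [[0.4,0.002,-0.009,0,0],[0.4,0.004,-0.018,0,0],[0.4,0.006,-0.027,0,0],[0.4,0.006,-0.027,0,0],[0.4,0.006,-0.027,0,0],[0.4,0.006,-0.027,0,0]],
])

```text
t: 8.93
position: [0.5381, -0.107, 0.0875]
eef_rot: [[-0.222, 0.975, 0.0], [0.975, 0.222, -0.0], [-0.0, 0.0, -1.0]]
ft_force: [-0.1, 0.4, -0.2]
width: 0.0338
finger_force: 0.1
```

Request:
servo_tool([
  [[0.4,-0.005,0.024,0,0],[0.4,-0.011,0.049,0,0],[0.4,-0.022,0.098,0.02,0],[0.4,-0.044,0.195,0.1,0],[0.4,-0.044,0.195,0.3,0],[0.4,-0.044,0.195,0.5,0],[0.4,-0.044,0.195,0.7,0],[0.4,-0.044,0.195,0.7,0]],
])

```text
t: 9.6
position: [0.5336, -0.0773, 0.1999]
eef_rot: [[-0.223, 0.975, 0.011], [0.975, 0.223, -0.002], [-0.005, 0.011, -1.0]]
ft_force: [1.5, 0.1, 0.4]
width: 0.034
finger_force: 0.0
```

```bash
python3 pic.py p4.png
```

```text
9.7 [ 0.53196053 -0.07709962  0.19417871] [-0.18104909 -1.01829524 -0.40871041]
```

View pics/p4.png

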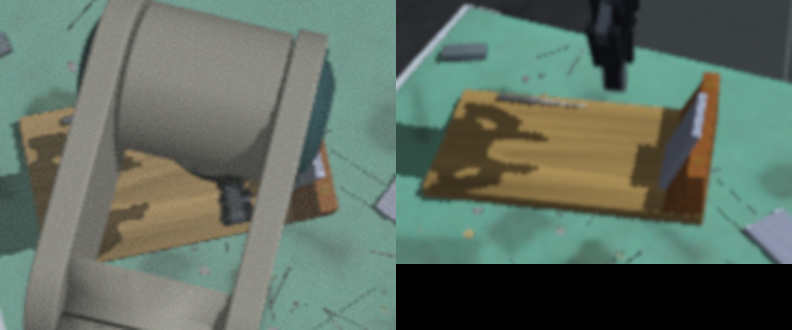

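The plate stays leaning on its own, with its top at (700,97) and its foot at (664,185). I'll go over it and reach behind the top edge.

Request:
servo_tool([
  [[0.4,0,0,0.07,0],[0.4,0.04,-0.175,0.07,0],[0.4,0.08,-0.35,0.07,0],[0.4,0.12,-0.525,0.07,0],[0.4,0.16,-0.7,0.07,0],[0.4,0.16,-0.7,0.07,0],[0.4,0.16,-0.7,-0.05,0],[0.4,0.16,-0.7,-0.17,0],[0.4,0.16,-0.7,-0.25,0],[0.4,0.16,-0.7,-0.3,0],[0.4,0.16,-0.7,-0.3,0]],
])

```text
t: 10.62
position: [0.5546, -0.1818, 0.1451]
eef_rot: [[-0.222, 0.975, -0.004], [0.975, 0.222, 0.002], [0.003, -0.004, -1.0]]
ft_force: [-0.1, -0.2, -0.6]
width: 0.0341
finger_force: 0.0
```

```bash
python3 pic.py p5.png
```

```text
10.7167 [ 0.55563064 -0.18233399  0.14779459] [0.58195109 0.19726696 0.512257  ]
```

View pics/p5.png

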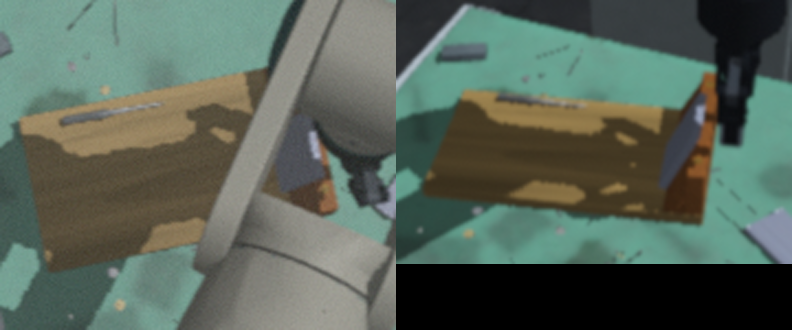

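The fingers are behind the fence and plate, tip at (732,143) in the right half, clear of the fence top. Now I'll tip the plate back slowly.

Request:
servo_tool([
  [[0.4,-0.006,0.026,0,0],[0.4,-0.012,0.052,0,0],[0.4,-0.018,0.078,0,0],[0.4,-0.024,0.104,0,0],[0.4,-0.03,0.13,0,0],[0.4,-0.036,0.156,0,0],[0.4,-0.042,0.182,0,0],[0.4,-0.048,0.208,0,0],[0.4,-0.054,0.234,0,0],[0.4,-0.059,0.26,0,0],[0.4,-0.065,0.286,0,0],[0.4,-0.071,0.312,0,0]],
])

```text
t: 11.72
position: [0.5447, -0.1353, 0.1474]
eef_rot: [[-0.222, 0.975, 0.0], [0.975, 0.222, 0.0], [0.0, 0.0, -1.0]]
ft_force: [0.1, -0.2, 0.1]
width: 0.0341
finger_force: 0.0
```

Request:
servo_tool([
  [[0.4,-0.005,0.02,0,0],[0.4,-0.009,0.04,0,0],[0.4,-0.014,0.06,0,0],[0.4,-0.018,0.08,0,0],[0.4,-0.023,0.1,0,0],[0.4,-0.027,0.12,0,0],[0.4,-0.027,0.12,0,0],[0.4,-0.027,0.12,0,0]],
])

```text
t: 12.38
position: [0.5408, -0.1176, 0.1475]
eef_rot: [[-0.222, 0.975, 0.0], [0.975, 0.222, -0.0], [-0.0, 0.0, -1.0]]
ft_force: [-0.1, 0.2, 0.0]
width: 0.0343
finger_force: 0.0
```

```bash
python3 pl.py; python3 pic.py p6.png
```

```text
t 12.38 tcp b [-0.0088 -0.0146] z 0.1475 f [-0.1  0.2  0. ]
top 0.59 b-frame ctr [-55.4 -14.9] size [81.6 62. ] ang 1.9 xr [-0.096 -0.014 -0.047  0.016]
top 0.19 b-frame ctr [-166.6   -1. ] size [152.5 136.5] ang 89.8 xr [-0.235 -0.098 -0.077  0.075]
scene 0.62 b-frame ctr [-54.9 -16.2] size [67.3 81.6] ang 89.9 xr [-0.096 -0.014 -0.05   0.018]
12.6833 [ 0.54082849 -0.1178705   0.14745366] [ 0.34760041  0.34195159 -0.50163538]
```

View pics/p6.png

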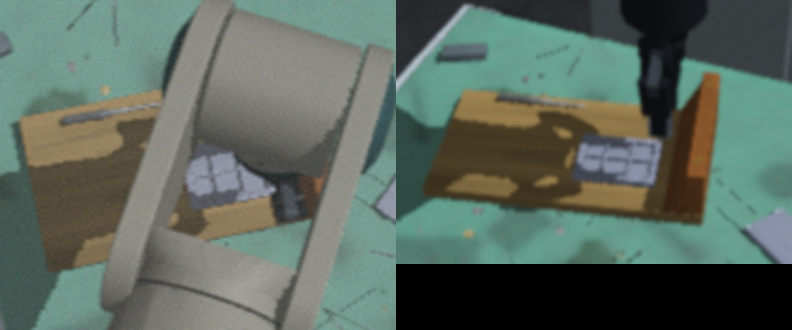

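The plate has turned over: its cells are up (right half (617,160)), it lies flat, and its near edge is about 14 mm from the foot. I'll go behind its rear edge and nudge it home.

Request:
servo_tool([
  [[0.4,-0.04,0.17,0,0],[0.4,-0.08,0.34,0,0],[0.4,-0.12,0.51,0,0],[0.4,-0.15,0.66,0,0],[0.4,-0.177,0.773,0,0],[0.4,-0.177,0.773,0,0],[0.4,-0.177,0.773,-0.1,0],[0.4,-0.177,0.773,-0.2,0],[0.4,-0.177,0.773,-0.3,0],[0.4,-0.177,0.773,-0.36,0],[0.4,-0.177,0.773,-0.4,0],[0.4,-0.177,0.773,-0.4,0]],
])

```text
t: 13.68
position: [0.5142, -0.0022, 0.0869]
eef_rot: [[-0.222, 0.975, -0.001], [0.975, 0.222, -0.0], [0.0, -0.001, -1.0]]
ft_force: [0.3, 0.4, -0.2]
width: 0.0342
finger_force: 0.0
```

Request:
servo_tool([
  [[0.4,0.006,-0.026,0,0],[0.4,0.012,-0.052,0,0],[0.4,0.018,-0.078,0,0],[0.4,0.024,-0.104,0,0],[0.4,0.03,-0.13,0,0],[0.4,0.035,-0.15,0,0],[0.4,0.039,-0.17,0,0],[0.4,0.043,-0.19,0,0],[0.4,0.047,-0.21,0,0],[0.4,0.047,-0.21,0,0],[0.4,0.047,-0.21,0,0]],
])

```text
t: 14.6
position: [0.5213, -0.0335, 0.0874]
eef_rot: [[-0.222, 0.975, 0.0], [0.975, 0.222, -0.0], [-0.0, -0.0, -1.0]]
ft_force: [-0.7, -0.5, 0.3]
width: 0.0342
finger_force: 0.0
```

```bash
python3 pl.py
```

```text
t 14.6 tcp b [-0.0952 -0.015 ] z 0.0874 f [-0.7 -0.5  0.3]
top 0.94 b-frame ctr [-13.7 -21.2] size [72.6 37.3] ang 61.0 xr [-0.047 -0.002 -0.046  0.016]
top 0.18 b-frame ctr [-9.6  5.9] size [161.2 104.3] ang 90.0 xr [-0.062  0.043 -0.075  0.086]
scene 0.76 b-frame ctr [-43. -17.] size [69.7 81.9] ang 89.1 xr [-0.084 -0.002 -0.052  0.018]
```

Request:
servo_tool([
  [[0.4,0.001,-0.006,0,0],[0.4,0.002,-0.01,0,0],[0.4,0.002,-0.01,0,0],[0.4,0.002,-0.01,0,0]],
])

```text
t: 15.13
position: [0.5216, -0.0348, 0.0874]
eef_rot: [[-0.222, 0.975, 0.0], [0.975, 0.222, 0.0], [0.0, 0.0, -1.0]]
ft_force: [0.3, 0.7, 0.2]
width: 0.0341
finger_force: 0.2
```

Request:
servo_tool([
  [[0.4,-0.01,0.04,0,0],[0.4,-0.03,0.13,0,0],[0.4,-0.06,0.26,0.1,0],[0.4,-0.09,0.39,0.3,0],[0.4,-0.12,0.52,0.5,0],[0.4,-0.15,0.65,0.7,0],[0.4,-0.2,0.9,0.9,0],[0.4,-0.2,1,0.9,0],[0.4,-0.2,1,0.9,0],[0.4,-0.2,1,0.9,0]],
])

```text
t: 15.97
position: [0.4913, 0.1161, 0.2227]
eef_rot: [[-0.224, 0.975, 0.001], [0.975, 0.224, -0.0], [-0.0, 0.001, -1.0]]
ft_force: [-0.3, -0.3, -0.6]
width: 0.0342
finger_force: 0.0
```

```bash
python3 pl.py; python3 pic.py p7.png
```

```text
t 15.97 tcp b [-0.2476 -0.0111] z 0.2227 f [-0.3 -0.3 -0.6]
top 0.86 b-frame ctr [-41.4 -14.5] size [61.1 81.2] ang 89.6 xr [-0.082 -0.001 -0.045  0.016]
scene 0.84 b-frame ctr [-43.2 -15.7] size [68.9 83.8] ang 89.9 xr [-0.085 -0.001 -0.05   0.019]
16.2667 [0.49154457 0.11438374 0.22172445] [-0.0059658  -0.29526321  0.48911113]
```

View pics/p7.png

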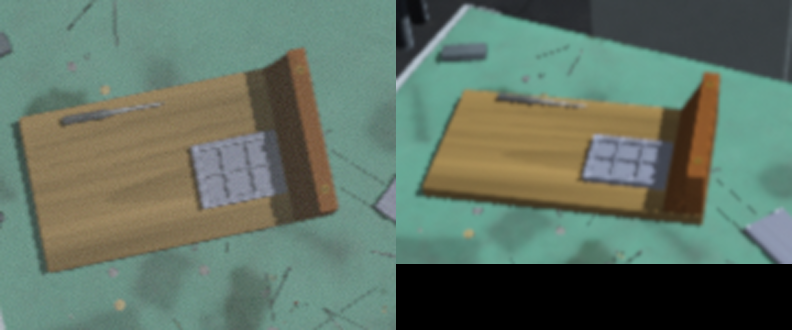

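The plate lies cells up, flat and square, with its short edge at the fence's foot: left half (283,165), centre about 42 mm in front. The burnisher at (110,112) hasn't moved, and the robot is clear of everything.

```bash
python3 -c "
from cell import bot
print(bot.sign_off())"
```

```text
the job is handed in; nothing more can be done
None
```

The plate is turned over with its cells up and lies flat and square, its short edge within about 2 mm of the fence's foot by camera; the job is handed in at about 16 s, but the sign-off returned no verdict.

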